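# Slide the roughness plate out of its clip holder onto the rest block

## Robot

A 6-joint arm with a two-finger parallel gripper is mounted at the origin on a cart in front of the work surface, level with it; the furniture and walls round the work are solid. World frame = base frame: x ahead of the robot, y to its left, z up, the work surface at z = 0. Lengths are in m, angles in rad, forces in N, time in s.
With the tool pointing down it reaches from about 0.35 to 0.775 m from the base axis. Payload 5.5 kg.
Tool frame: the origin (TCP) lies at the very end of the fingers, on their centre line; the grasp point (between the pads) lies 19 mm behind it; z points along the fingers, y is the line along which they close (so a half turn about z gives the same grasp; the last joint's range is limited). The gripper opens to 85 mm and grips with 20 to 120 N. Pads are 22 mm wide; open, the fingers measure 114 mm over their backs; the gripper's body (76 mm by 85 mm) begins 54 mm behind the grasp point. The pads swing forward as they close: fully open they stand 13 mm farther back than shut.
Start: joints at [-1.462, 0.313, 0.046, 1.304, 0, 1.431], TCP at [0.142, -0.557, 0.231] pointing down, gripper open.
Joint ranges: [-2.76, 2.76], [-0.86, 1.69], [-1.03, 1.26], [-2.2, 2.34], [-1.47, 1.5], [-3.14, 3.14]. Speed limits (rad/s): [2.57, 2.57, 3.14, 3.14, 3.14, 3.14].

## Interface

Orientations are given as a unit quaternion [w, x, y, z].
In Python, from workcell import env, cams, ticket, spotter gives the robot as it stands.
- The arm moves only by the tool jog_arm, never from a script. Its argument "increments" is a list that holds one entry, the list of rows, each a list of 7 numbers: the shift along the tool's x, y, z in units of 0.25 m (1.0 is 0.25 m), then the turn, a rotation vector about the tool's x, y, z in units of 180 degrees (1.0 is 180 degrees), then the closure in counts, from 0 (fully open) to 255 (shut). A call has 1 to 20 rows; each row shifts and turns the commanded pose from where the row before left it, along the tool's axes as they then stand; what a row does not reach is not made up. A row lasts 1/10 s, in which the tool goes at most 50 mm and 8.59 degrees, less where a joint would pass 70% of its speed; a pose out of reach is approached as far as the arm can. A call with a number of a shift or a turn outside -1 to 1 is refused whole. A call with a gripper value outside its range is refused whole. The fingers move at their own pace and stop on an object; "force" is the grip in N (left out, the last holds). Time passes only in rows, so rows that do not move let the fingers close. It gives the time, the measured TCP pose, the force, the opening and the grip force at its end, in the units of the state.
- env.get_state(): the state, without advancing time (a new reading comes with each control period).
- cams.read_camera(name): name is "side" or "top" or "wrist"; returns a dict with "pixels" (420x560x3 uint8, red, green, blue), "fx", "fy", "cx", "cy" (pixels), "xyz" and "attitude" of the camera in the world; the wrist camera has in their place "mount" (4x4, takes a point from camera to tool coordinates, whose origin is the TCP and whose axes are the flange's). Camera axes: x right, y down, z forward; pixel columns grow to the right and rows downward; lengths in m; the calibration is good to about 2 mm. A picture is of the moment at which its call begins: read the wrist's pose just before it. There is no depth.
- ticket.hand_in(): hands the job in; it is judged then, once.
Trained networks look in the newest picture that a camera, given by its name, has taken for a name from the list of things; names that differ only in an ending like _2 or _b are one class to them, and where a whole thing is asked for, a point or a joint stands for the part that bears it (a point fixed in the world has none). Each returns a list of dicts, best first, with "conf" (0 to 1); they miss things now and then, are a little off and sometimes report something else, mostly with a low value. They report only what shows in the picture. A call takes as long as a camera call. They do not tell look-alikes from the thing itself.
- spotter.find_in(target, camera): "uv" ([column, row] in pixels, amid what is visible of it).
- spotter.cut_out(target, camera): "region" (420x560 bool, what is visible of it) and "uv" ([column, row] in pixels, amid what is visible of it).
- spotter.landmark_of(target, camera): "uv" ([column, row] in pixels: a listed point, or the origin of a listed thing).
The state is a dict: "clock": time; "joint_pos": joint angles; "qvel": joint speeds; "tau": joint torques, N m; "tcp_pos": TCP position; "orientation": TCP orientation; "wrist_force": force on the tool from outside, world axes, zero at the start; "ft_torque": the same for the moment, N m; "finger_gap": finger opening in m; "grip_force": force on a finger pad.
Only numpy, scipy, OpenCV 4.12 (cv2) and the standard library are available. Lean on these libraries where they do the work, as an engineer would, in place of code of your own. Each camera call takes 0.05 s, during which the arm holds its last target. There are 200 camera calls.

## Task

The flat steel roughness comparison plate is parked with its rear end under the overhanging lip of the small clip holder. Slide it straight out at the holder's open end until it is clear of the lip, then lift it and lay it flat, face up, on top of the dark rest block, centred and lengthwise along the block, and let go. Leave the stylus case lying between them where it is.

Things in the scene. Friction and masses are not known exactly. Their poses are not given: they have to be found in the camera images.
- roughness_specimen: Flat steel plate with a grid of machined fields, 62 (own x) x 104 long (own y) x 8 mm, 0.16 kg, loose. Origin: centre of underside, z up. It lies on the holder's bed, long side along the holder's x, centre within 4 mm of the holder's x = y = 0, so about 35 mm of its rear are under the lip. It is clear of the lip once its centre is forward of holder x = -35 mm.
- clip_holder: Fixed grey holder. Origin on the worktop; x points from open front to closed rear (plate leaves along -x, towards the robot). Bed 40 mm wide, top at z 22, x -60 to 66; the plate overhangs it 11 mm each side, so fingers can straddle both. Steel lip x 17 to 65, 94 wide, z 35 to 42 (screws 45); posts beside the plate, 74 apart, x 20 to 62; back stop x 59; foot 100 wide, 8 high, x 16 to 66.
- rest_block: Plain dark steel block fixed to the worktop, 110 long (own x) x 44 wide (own y) x 22 mm high, two dark round marks on top. Origin: centre of its underside, on the worktop; z up. The plate, laid on it lengthwise, overhangs 9 mm at each long side. It stands on one side of the stylus case, left or right, the holder on the other.
- stylus_case: Flat dark box, 58 x 92 (own y) x 19 mm, closed, 0.06 kg, loose on the worktop between holder and block: a bystander. Origin: centre of its underside.
There are look-alikes about, which are no part of the job. What is shaped like the roughness_specimen but brown or green is not meant.

How it is judged:
At the end, for the whole second after the job is handed in: The plate lies still, flat (within 7 degrees) and face up on top of the rest block, its centre within 20 mm of the block's centre seen from above, its long side within 14 degrees of the block's length (horizontal distance between roughness_specimen and rest_block below 0.02 m and angle between the y axis of roughness_specimen and the x axis of rest_block, either way round below 0.25 rad and z of roughness_specimen in the frame of rest_block between 0.019 and 0.027 m and angle between roughness_specimen's own z axis and vertical below 0.12 rad and linear speed of roughness_specimen below 0.02 m/s); the robot touches nothing.
It fails at once if the stylus case is shifted by more than 25 mm (distance of stylus_case from where it was at the start of the episode above 0.025 m).
It also fails if it takes over 40 s, if anything falls off the work surface, if the arm or the gripper's body presses on something with over 40 N, if the wrist force passes 120 N, or if a joint passes its speed limit or range.

## Working session

There is one attempt and no reset: what is moved stays moved. The work goes in short steps, Python scripts to look and compute and a tool call to move; the robot and the scene stay as the last step left them, time stands still between calls to the robot, and variables do not carry over. Pictures are saved under pics/ and viewed, at most 10 in all, crops included, and the job is handed in when it is done.

Besides the shell and the picture viewer there is one more tool, called after "Emit:" as name([rows], argument=value, ...), one row to a line, values as JSON. jog_arm: Moves the arm, as the interface text tells. Shifts and turns lie within -1 to 1; 1 stands for 0.25 m of shift or 180 degrees of turn. Its arguments: {"type":"object","properties":{"increments":{"type":"array"},"force":{"type":"number"}},"required":["increments"]}

```bash
mkdir -p pics; cat > h.py <<'E'
import numpy as np, cv2
from scipy.spatial.transform import Rotation as R
from workcell import env, cams, ticket, spotter
def rot(a):
    a=np.array(a,float)
    return a if a.shape==(3,3) else R.from_quat(a,scalar_first=True).as_matrix()
def cam(name):
    s=env.get_state(); c=cams.read_camera(name)
    if name=="wrist":
        T=np.eye(4);T[:3,:3]=rot(s["orientation"]);T[:3,3]=s["tcp_pos"];T=T@np.array(c["mount"])
        c["Rm"],c["p"]=T[:3,:3],T[:3,3]
    else: c["Rm"],c["p"]=rot(c["attitude"]),np.array(c["xyz"])
    return c
def back(c,uv,z):
    d=c["Rm"]@np.array([(uv[0]-c["cx"])/c["fx"],(uv[1]-c["cy"])/c["fy"],1]); return c["p"]+d*(z-c["p"][2])/d[2]
def proj(c,P):
    q=c["Rm"].T@(np.array(P)-c["p"]); return q[:2]/q[2]*[c["fx"],c["fy"]]+[c["cx"],c["cy"]]
def save(c,n,box=None,s=1):
    im=c["pixels"][:,:,::-1]
    if box: im=im[box[1]:box[3],box[0]:box[2]]
    cv2.imwrite("pics/"+n,cv2.resize(im,None,fx=s,fy=s,interpolation=cv2.INTER_CUBIC))
E
python3 - <<'E'
from h import *
c=cam("top");save(c,"top.png",s=1.42)
print(c["p"],c["Rm"].round(2).tolist(),c["fx"])
H={"roughness_specimen":.03,"clip_holder":.0,"rest_block":0,"stylus_case":0}
for t,z in H.items():
    for k in ("cut_out","landmark_of"):
        for r in getattr(spotter,k)(t,"top"):
            if k=="cut_out":
                m=cv2.minAreaRect(np.argwhere(r["region"])[:,::-1].astype(np.float32))
                zt={"roughness_specimen":.03,"clip_holder":.042,"rest_block":.022,"stylus_case":.019}[t]
                b=np.array([back(c,p,zt)[:2] for p in cv2.boxPoints(m)])
                print(t,k,round(r["conf"],2),np.round(r["uv"]),b.mean(0).round(4),b.round(3).tolist())
            else: print(t,k,round(r["conf"],2),np.round(r["uv"]),back(c,r["uv"],.022 if t[0]=="r" and "sp" in t else 0).round(4))
print(env.get_state())
E
```

```text
[ 0.34724854 -0.2178684   1.25715146] [[-0.03, -0.99, 0.15], [-1.0, 0.02, -0.01], [0.01, -0.15, -0.99]] 502.0651460280044
roughness_specimen cut_out 0.94 [142. 264.] [0.4242 0.1073] [[0.442, 0.166], [0.467, 0.065], [0.406, 0.049], [0.382, 0.149]]
roughness_specimen cut_out 0.65 [292. 221.] [ 0.5191 -0.2515] [[0.558, -0.222], [0.557, -0.284], [0.48, -0.281], [0.481, -0.22]]
roughness_specimen cut_out 0.59 [434. 227.] [ 0.5    -0.6092] [[0.468, -0.556], [0.561, -0.607], [0.531, -0.663], [0.439, -0.612]]
roughness_specimen landmark_of 0.87 [290. 217.] [ 0.531  -0.2541  0.022 ]
roughness_specimen landmark_of 0.68 [434. 224.] [ 0.5038 -0.6102  0.022 ]
roughness_specimen landmark_of 0.63 [142. 260.] [0.4331 0.1115 0.022 ]
clip_holder cut_out 0.89 [288. 196.] [ 0.5384 -0.2529] [[0.481, -0.196], [0.609, -0.214], [0.595, -0.31], [0.468, -0.291]]
clip_holder landmark_of 0.86 [286. 215.] [ 0.5397 -0.2447  0.    ]
rest_block landmark_of 0.96 [130. 206.] [0.5733 0.1497 0.    ]
rest_block landmark_of 0.59 [290. 216.] [ 0.5359 -0.2527  0.    ]
stylus_case cut_out 0.85 [216. 196.] [ 0.5912 -0.0706] [[0.63, -0.029], [0.646, -0.087], [0.552, -0.112], [0.537, -0.054]]
stylus_case landmark_of 0.77 [219. 199.] [ 0.5856 -0.0742  0.    ]
{'clock': 0.45, 'joint_pos': array([-1.46157280e+00,  3.13270099e-01,  4.59900508e-02,  1.30356684e+00,
        1.58828687e-05,  1.43118467e+00]), 'qvel': array([ 0.00015685, -0.00124137,  0.00263396,  0.00130938, -0.0005041 ,
        0.00122796]), 'tau': array([-2.28373334e-03, -4.79927015e+01,  2.98465633e+01,  3.16531943e-03,
       -1.78163396e-04,  2.20496491e-05]), 'tcp_pos': array([ 0.14159728, -0.55729465,  0.23123822]), 'orientation': array([-2.51580740e-05,  9.92270110e-01,  1.24096850e-01,  8.32463396e-06]), 'wrist_force': array([-0.03217634, -0.13811545, -0.28297983]), 'ft_torque': array([ 0.02429116,  0.00658351, -0.03603575]), 'grip_force': 0.0, 'finger_gap': 0.0854714858655702}
```

View pics/top.png

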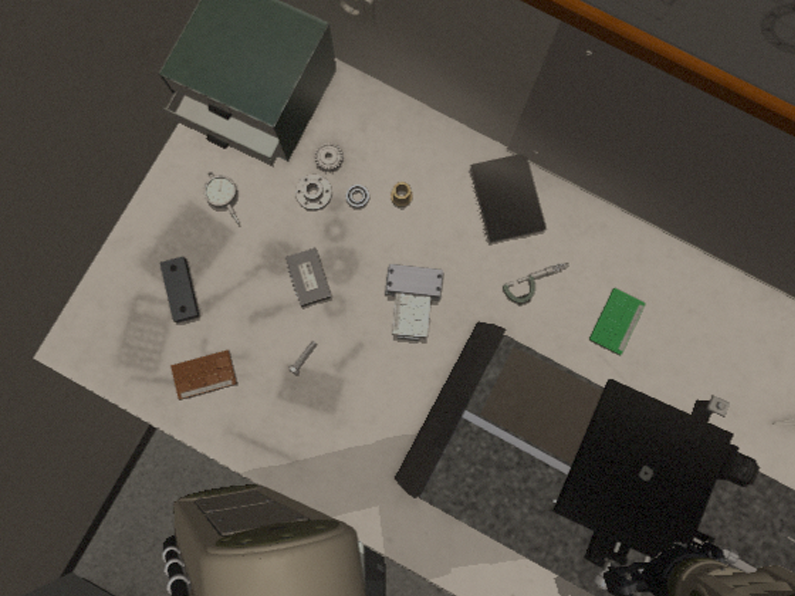

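The top view shows the silvery plate at px (289,222), under the lip of the grey holder at (291,198). The brown look-alike is at (143,264), the green one at (434,226), the dark block with two marks at (127,204) and the case at (217,195). The silvery plate fits: it is neither brown nor green and it sits in the holder. I'll confirm with a crop and look at the side view.

```bash
python3 - <<'E'
from h import *
c=cam("top");save(c,"crop.png",(100,160,370,300),2.9)
s=cam("side");save(s,"side.png",s=1.42)
# rest block: dark threshold
g=cv2.cvtColor(c["pixels"],cv2.COLOR_RGB2GRAY)
m=np.zeros_like(g);m[170:235,100:150]=(g[170:235,100:150]<75)
n,l,st,ce=cv2.connectedComponentsWithStats(m);i=1+st[1:,4].argmax()
r=cv2.minAreaRect(np.argwhere(l==i)[:,::-1].astype(np.float32));b=np.array([back(c,p,.022)[:2] for p in cv2.boxPoints(r)])
print("block",b.mean(0),b.round(3).tolist(), s["p"])
E
```

```text
block [0.57481934 0.15315176] [[0.625, 0.19], [0.635, 0.143], [0.524, 0.117], [0.515, 0.163]] [-0.66657944  0.08984914  0.78413077]
```

View pics/crop.png

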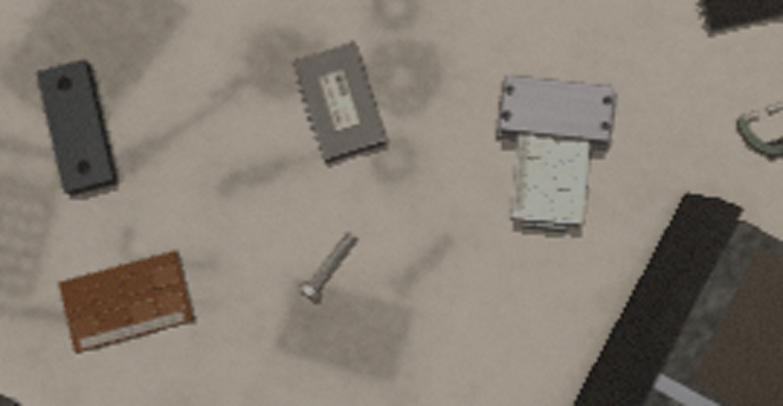

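View pics/side.png

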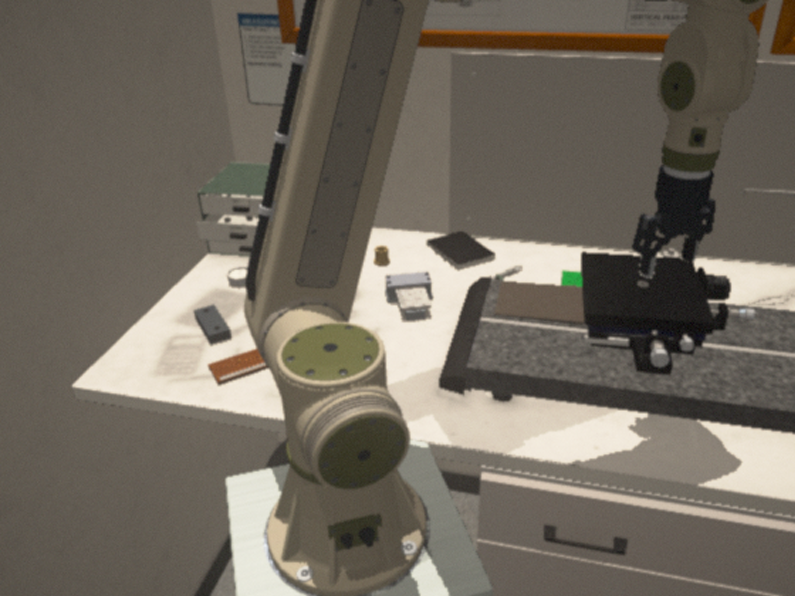

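The crop confirms it: the light plate with the machined grid goes under the grey lip. A low granite stage stands on the right with its edge near px (345,232), so I'll lift first and then move above the holder.

Emit:
jog_arm([
  [[0, 0, -0.1, 0, 0, 0, 0], [0, 0, -0.1, 0, 0, 0, 0], [0, 0, -0.08, 0, 0, 0, 0], [0.138, -0.07, 0, 0, 0, 0, 0], [0.138, -0.07, 0, 0, 0, 0, 0], [0.138, -0.07, 0, 0, 0, 0, 0], [0.138, -0.07, 0, 0, 0, 0, 0], [0.138, -0.07, 0, 0, 0, 0, 0], [0.138, -0.07, 0, 0, 0, 0, 0], [0.138, -0.07, 0, 0, 0, 0, 0], [0.138, -0.07, 0, 0, 0, 0, 0], [0.138, -0.07, 0, 0, 0, 0, 0], [0.138, -0.07, 0, 0, 0, 0, 0], [0.138, -0.07, 0, 0, 0, 0, 0], [0.138, -0.07, 0, 0, 0, 0, 0], [0, 0, 0, 0, 0, 0.0233, 0], [0, 0, 0, 0, 0, 0.0233, 0], [0, 0, 0, 0, 0, 0.0233, 0], [0, 0, 0, 0, 0, 0.0233, 0], [0, 0, 0, 0, 0, 0.0233, 0]],
], force=50)

```text
clock: 2.55
tcp_pos: [0.4912, -0.2517, 0.3013]
orientation: [0.0, 0.998, -0.06, 0.0]
wrist_force: [0.4, 0.2, -0.1]
finger_gap: 0.085
grip_force: 0.0
```

```bash
python3 - <<'E'
from h import *
c=cam("wrist");save(c,"w1.png",s=1.42);s=env.get_state()
print(s["clock"],s["tcp_pos"],R.from_quat(s["orientation"],scalar_first=True).as_matrix().round(3).tolist())
for t,z in (("roughness_specimen",.03),("clip_holder",.042)):
    for r in spotter.cut_out(t,"wrist"):
        m=cv2.minAreaRect(np.argwhere(r["region"])[:,::-1].astype(np.float32)); b=np.array([back(c,p,z)[:2] for p in cv2.boxPoints(m)])
        print(t,r["conf"],np.round(r["uv"]),b.round(4).tolist(),cv2.boxPoints(m).round().tolist())
for t in ("roughness_specimen","clip_holder"):
    for r in spotter.landmark_of(t,"wrist"): print(t,r["uv"],back(c,r["uv"],.022 if t[0]=="r" else 0))
E
```

```text
2.6 [ 0.4911619  -0.2517806   0.30133006] [[0.992, -0.122, 0.0], [-0.122, -0.992, -0.0], [0.0, 0.0, -1.0]]
roughness_specimen 0.95 [ 24. 240.] [[0.4517, 0.1342], [0.4753, 0.0416], [0.4154, 0.0388], [0.3892, 0.1354]] [[-17.0, 232.0], [48.0, 206.0], [66.0, 250.0], [1.0, 276.0]]
roughness_specimen 0.63 [554. 143.] [[0.5204, -0.5391], [0.5172, -0.5659], [0.4607, -0.5731], [0.464, -0.5451]] [[535.0, 110.0], [559.0, 110.0], [559.0, 159.0], [535.0, 159.0]]
roughness_specimen 0.59 [281. 143.] [[0.4845, -0.2127], [0.5539, -0.223], [0.5466, -0.2834], [0.4768, -0.2766]] [[252.0, 175.0], [252.0, 114.0], [306.0, 114.0], [306.0, 175.0]]
clip_holder 0.95 [276.  87.] [[0.6066, -0.2138], [0.5957, -0.3054], [0.475, -0.2954], [0.4871, -0.1942]] [[235.0, 64.0], [323.0, 64.0], [323.0, 177.0], [235.0, 177.0]]
roughness_specimen [21.3, 242.0] [0.43065368 0.09769551 0.022     ]
roughness_specimen [276.7, 130.5] [ 0.53169018 -0.24816625  0.022     ]
clip_holder [279.4, 123.1] [ 0.53788254 -0.25188638  0.        ]
```

View pics/w1.png

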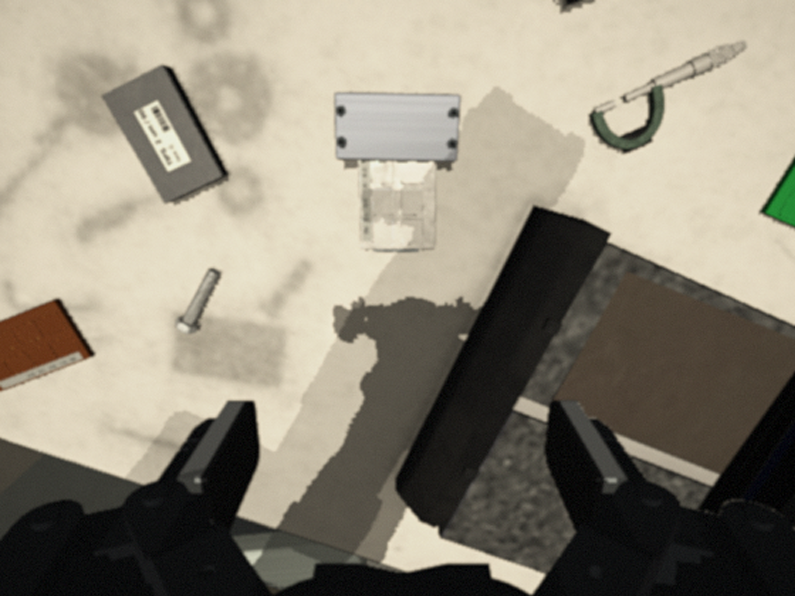

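The wrist view shows the plate at px (279,143), square to the tool within 1°. Its front edge is at row 175, the lip covers its rear, and the granite edge is about 40 mm to the right. I'm descending to straddle it.

Emit:
jog_arm([
  [[0.058, -0.0115, 0, 0, 0, 0, 0], [0.058, -0.0115, 0, 0, 0, 0, 0], [0, 0, 0.12, 0, 0, 0, 0], [0, 0, 0.12, 0, 0, 0, 0], [0, 0, 0.12, 0, 0, 0, 0], [0, 0, 0.12, 0, 0, 0, 0], [0, 0, 0.12, 0, 0, 0, 0], [0, 0, 0.12, 0, 0, 0, 0], [0, 0, 0.08, 0, 0, 0, 0], [0, 0, 0.04, 0, 0, 0, 0], [0, 0, 0, 0, 0, 0, 0]],
])

```text
clock: 3.9
tcp_pos: [0.5197, -0.249, 0.09]
orientation: [-0.001, 0.998, -0.058, -0.001]
wrist_force: [-1.0, -0.0, 0.5]
finger_gap: 0.0855
grip_force: 0.0
```

```bash
python3 - <<'E'
from h import *
c=cam("wrist");save(c,"w2.png",s=1.42);print(env.get_state()["tcp_pos"])
E
```

```text
[ 0.52051764 -0.2495331   0.09128131]
```

View pics/w2.png

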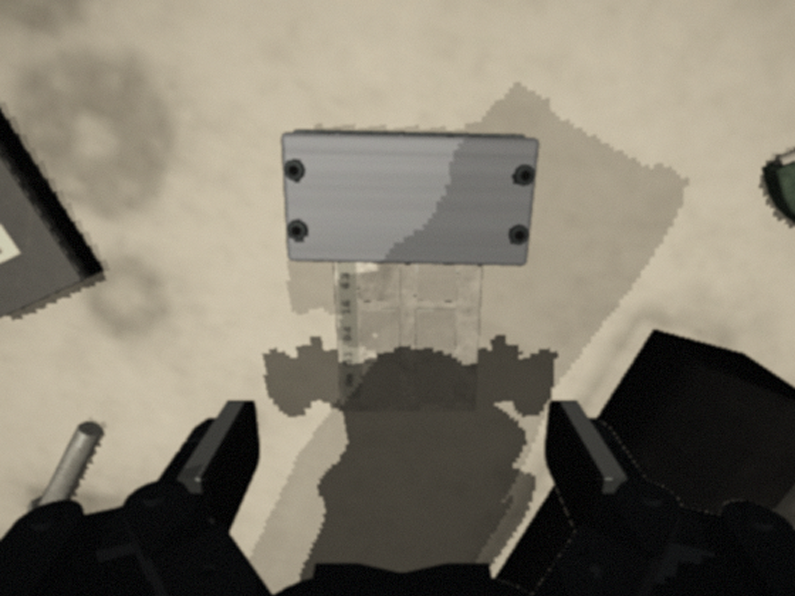

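The plate (columns 335–480) is centred between the fingers (middle about 405) and turned by about 1°. I'm descending and gripping.

Emit:
jog_arm([
  [[0, 0, 0.08, 0, 0, 0.0055, 0], [0, 0, 0.08, 0, 0, 0, 0], [0, 0, 0.08, 0, 0, 0, 0], [0, 0, 0.06, 0, 0, 0, 0], [0, 0, 0.04, 0, 0, 0, 0], [0, 0, 0, 0, 0, 0, 0], [0, 0, 0, 0, 0, 0, 255], [0, 0, 0, 0, 0, 0, 255], [0, 0, 0, 0, 0, 0, 255], [0, 0, 0, 0, 0, 0, 255], [0, 0, 0, 0, 0, 0, 255], [0, 0, 0, 0, 0, 0, 255]],
], force=50)

```text
clock: 5.15
tcp_pos: [0.5217, -0.2504, 0.008]
orientation: [0.001, 0.998, -0.067, 0.001]
wrist_force: [-1.3, -0.8, 6.1]
finger_gap: 0.0608
grip_force: 54.9
```

Emit:
jog_arm([
  [[-0.02, 0, 0, 0, 0, 0, 255], [-0.03, 0, 0, 0, 0, 0, 255], [-0.04, 0, 0, 0, 0, 0, 255], [-0.04, 0, 0, 0, 0, 0, 255], [-0.04, 0, 0, 0, 0, 0, 255], [-0.03, 0, 0, 0, 0, 0, 255], [-0.02, 0, 0, 0, 0, 0, 255], [0, 0, 0, 0, 0, 0, 255], [0, 0, 0, 0, 0, 0, 255]],
])

```text
clock: 6.05
tcp_pos: [0.467, -0.2431, 0.0078]
orientation: [0.001, 0.998, -0.067, 0.002]
wrist_force: [1.1, 0.0, 8.7]
finger_gap: 0.0606
grip_force: 55.4
```

```bash
python3 - <<'E'
from h import *
c=cam("wrist");save(c,"w3.png",s=1.42);s=env.get_state();print(s["tcp_pos"],s["finger_gap"],s["wrist_force"])
E
```

```text
[ 0.46696839 -0.24312189  0.00781648] 0.06096376272096461 [1.23021475 0.36874587 9.19979512]
```

View pics/w3.png

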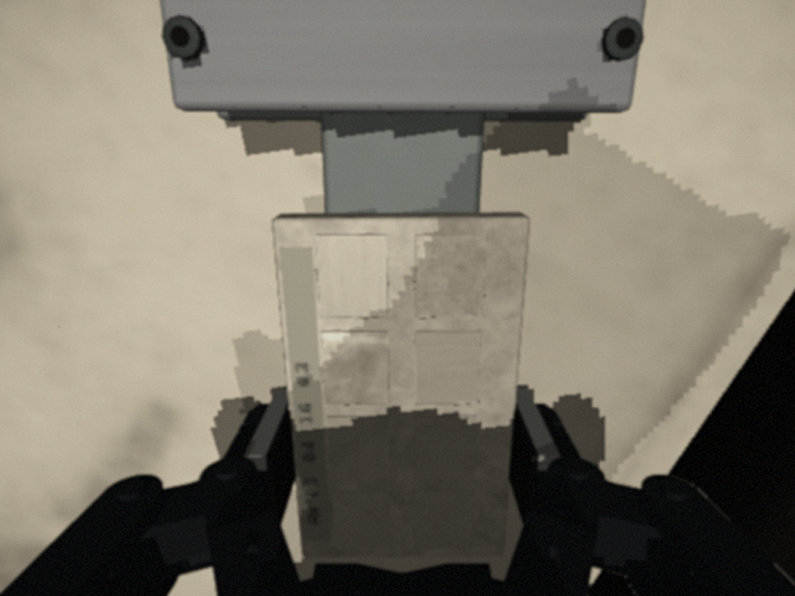

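The rear edge (row 151) is clear of the lip edge (row 77) by about 20 mm or more and the grip is holding. I'm lifting and carrying it over to a spot short of the block.

Emit:
jog_arm([
  [[0, 0, -0.06, 0, 0, 0, 255], [0, 0, -0.14, 0, 0, 0, 255], [0, 0, -0.18, 0, 0, 0, 255], [0, 0, -0.18, 0, 0, 0, 255], [-0.0316, -0.1286, 0, 0, 0, 0, 255], [-0.0316, -0.1286, 0, 0, 0, 0, 255], [-0.0316, -0.1286, 0, 0, 0, 0, 255], [-0.0316, -0.1286, 0, 0, 0, 0, 255], [-0.0316, -0.1286, 0, 0, 0, 0, 255], [-0.0316, -0.1286, 0, 0, 0, 0, 255], [-0.0316, -0.1286, 0, 0, 0, 0, 255], [-0.0316, -0.1286, 0, 0, 0, 0, 255], [-0.0316, -0.1286, 0, 0, 0, 0, 255], [-0.0316, -0.1286, 0, 0, 0, 0, 255], [-0.0316, -0.1286, 0, 0, 0, 0, 255], [0, 0, 0, 0, 0, -0.0232, 255], [0, 0, 0, 0, 0, -0.0232, 255], [0, 0, 0, 0, 0, -0.0232, 255], [0, 0, 0, 0, 0, -0.0232, 255], [0, 0, 0, 0, 0, -0.0232, 255]],
])

```text
clock: 8.1
tcp_pos: [0.4198, 0.0638, 0.1476]
orientation: [-0.022, 0.989, 0.148, 0.004]
wrist_force: [-0.7, 0.4, -2.3]
finger_gap: 0.0612
grip_force: 55.0
```

```bash
python3 - <<'E'
from h import *
c=cam("wrist");save(c,"w4.png",s=1.42);s=env.get_state();print(s["tcp_pos"],s["finger_gap"],s["wrist_force"],c["Rm"].round(3).tolist(),c["p"])
for t,z in (("rest_block",.022),):
    for r in spotter.cut_out(t,"wrist"):
        m=cv2.minAreaRect(np.argwhere(r["region"])[:,::-1].astype(np.float32)); b=np.array([back(c,p,z)[:2] for p in cv2.boxPoints(m)])
        print(t,r["conf"],np.round(r["uv"]),b.mean(0),b.round(4).tolist(),cv2.boxPoints(m).round().tolist())
    for r in spotter.landmark_of(t,"wrist"): print(t,r["uv"],back(c,r["uv"],0))
E
```

```text
[0.41980057 0.06382236 0.14762778] 0.06092586525176 [ 0.69484236 -0.25726052 -1.99309231] [[0.294, -0.906, -0.306], [-0.955, -0.292, -0.052], [-0.042, 0.308, -0.951]] [0.49871305 0.08291845 0.29133192]
rest_block 0.91 [225.  24.] [0.5311719  0.14637392] [[0.5373, 0.171], [0.55, 0.1281], [0.5254, 0.1211], [0.512, 0.1654]] [[192.0, 0.0], [258.0, 0.0], [258.0, 42.0], [192.0, 42.0]]
rest_block [534.1, 30.5] [ 0.59252367 -0.06527766  0.        ]
```

View pics/w4.png

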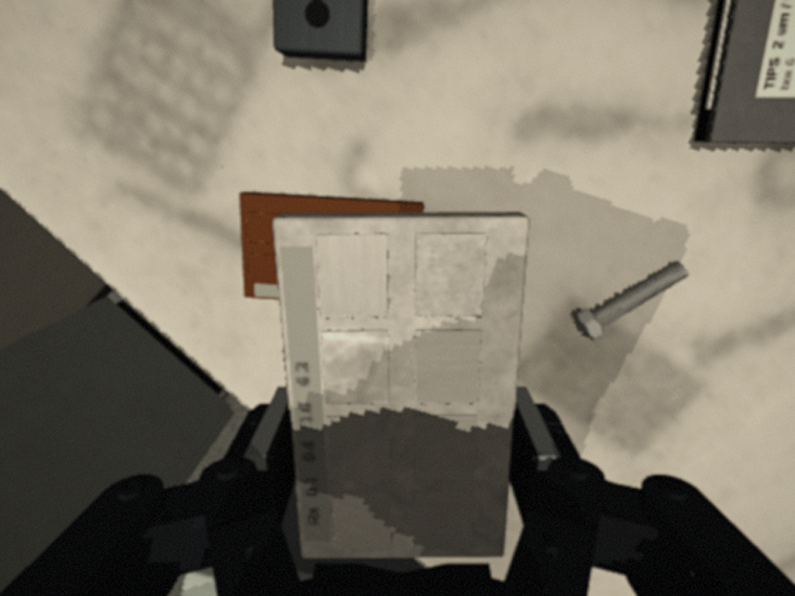

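The wrist view shows the plate firmly held and level in the grip, and the block's near end at px (225,40) ahead. The arm stopped short, so I'll rest briefly and compute the correction.

Emit:
jog_arm([
  [[0, 0, 0, 0, 0, 0, 255], [0, 0, 0, 0, 0, 0, 255], [0, 0, 0, 0, 0, 0, 255]],
])

```text
clock: 8.55
tcp_pos: [0.4201, 0.0642, 0.1477]
orientation: [-0.022, 0.989, 0.147, 0.004]
wrist_force: [0.3, -0.0, -1.3]
finger_gap: 0.0607
grip_force: 55.0
```

```bash
python3 - <<'E'
from h import *
s=env.get_state();p=s["tcp_pos"];M=R.from_quat(s["orientation"],scalar_first=True)
c=cam("wrist")
# plate corners in px (rear edge top, front edge) -> plate centre in tool frame; plate top about 15 mm above TCP... 
z=p[2]+.022
q=[M.inv().apply(back(c,np.array(u)/1.42,z)-p).round(4).tolist() for u in ((275,216),(527,216),(503,556),(302,556))]
print(p,q,np.mean(q,0))
g=cv2.cvtColor(c["pixels"],cv2.COLOR_RGB2GRAY)
for r in spotter.cut_out("rest_block","wrist"):
    m=r["region"];ys=[2,10,20,28]
    print([(y,np.where(m[y])[0][[0,-1]].tolist(),back(c,(np.where(m[y])[0][[0,-1]].mean(),y),.022)[:2].round(4).tolist()) for y in ys if m[y].any()])
yaw=np.deg2rad(13.2)
W=R.from_matrix(np.array([[np.cos(yaw),np.sin(yaw),0],[np.sin(yaw),-np.cos(yaw),0],[0,0,-1]]))
rv=(M.inv()*W).as_rotvec()
print("rotvec deg",np.rad2deg(rv),"units",rv/np.pi)
T=np.array([.5748,.1532,.10])-W.apply([np.mean(q,0)[0],np.mean(q,0)[1],0])
print("target",T,"delta in desired tool axes units",W.inv().apply(T-p)/.25)
E
```

```text
[0.42009488 0.0642049  0.14767995] [[0.0634, -0.032, -0.0197], [0.0639, 0.0288, -0.0222], [-0.038, 0.0294, -0.0238], [-0.0407, -0.0317, -0.0213]] [ 0.01215  -0.001375 -0.02175 ]
[(2, [193, 258], [0.5432, 0.1489]), (10, [192, 258], [0.5384, 0.1481]), (20, [192, 257], [0.5324, 0.1469]), (28, [192, 256], [0.5275, 0.1461])]
rotvec deg [-2.39478299 -0.79348525  3.70294486] units [-0.01330435 -0.00440825  0.02057192]
target [0.563285   0.14908687 0.1       ] delta in desired tool axes units [ 0.635159   -0.19976682  0.19071979]
```

Emit:
jog_arm([
  [[0, 0, 0, -0.0133, -0.0044, 0.0272, 255], [0, 0, 0, 0, 0, 0, 255], [0.0907, -0.0314, 0, 0, 0, 0, 255], [0.0907, -0.0314, 0, 0, 0, 0, 255], [0.0907, -0.0314, 0, 0, 0, 0, 255], [0.0907, -0.0314, 0, 0, 0, 0, 255], [0.0907, -0.0314, 0, 0, 0, 0, 255], [0.0907, -0.0314, 0, 0, 0, 0, 255], [0.0907, -0.0314, 0, 0, 0, 0, 255], [0, 0, 0.08, 0, 0, 0, 255], [0, 0, 0.08, 0, 0, 0, 255], [0, 0, 0.08, 0, 0, 0, 255], [0, 0, 0.08, 0, 0, 0, 255], [0, 0, 0.04, 0, 0, 0, 255], [0, 0, 0, 0, 0, 0, 255], [0, 0, 0, 0, 0, 0, 255]],
])

```text
clock: 10.25
tcp_pos: [0.5642, 0.1512, 0.0581]
orientation: [-0.0, 0.994, 0.105, 0.0]
wrist_force: [-0.2, -0.3, -1.4]
finger_gap: 0.0609
grip_force: 55.0
```

```bash
python3 - <<'E'
from h import *
s=env.get_state();p=s["tcp_pos"];M=R.from_quat(s["orientation"],scalar_first=True).as_matrix();print(p,M.round(3).tolist())
c=cam("wrist");save(c,"w5.png",s=1.42)
for y in (.155,):
  for a in (-.055,.055):
    for b in (-.022,.022):
      t=np.deg2rad(12);print(proj(c,[.5755+a*np.cos(t)-b*np.sin(t),y+a*np.sin(t)+b*np.cos(t),.022])*1.42)
E
```

```text
[0.56420233 0.15119258 0.05810497] [[0.978, 0.209, -0.0], [0.209, -0.978, 0.0], [0.0, -0.0, -1.0]]
[453.60136887 450.2856914 ]
[348.04504239 450.00031553]
[464.94456962 179.93820695]
[337.9421737  179.61068389]
```

View pics/w5.png

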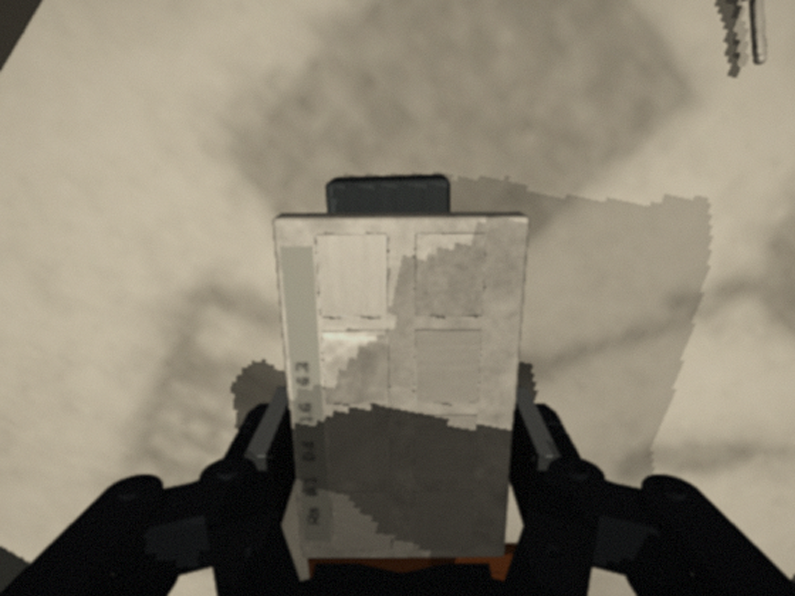

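The block's far end shows at columns 230–317 (display 326–450), about 4 mm left of my prediction. I'll shift 3 mm left, turn by 1°, and lower it.

Emit:
jog_arm([
  [[0, -0.012, 0, 0, 0, -0.0055, 255], [0, 0, 0.06, 0, 0, 0, 255], [0, 0, 0.06, 0, 0, 0, 255], [0, 0, 0.04, 0, 0, 0, 255], [0, 0, 0.024, 0, 0, 0, 255], [0, 0, 0.01, 0, 0, 0, 255], [0, 0, 0.004, 0, 0, 0, 255], [0, 0, 0, 0, 0, 0, 255], [0, 0, 0, 0, 0, 0, 255]],
])

```text
clock: 11.2
tcp_pos: [0.5637, 0.1542, 0.0087]
orientation: [-0.0, 0.994, 0.114, 0.0]
wrist_force: [1.2, -0.4, -2.3]
finger_gap: 0.0612
grip_force: 55.0
```

Emit:
jog_arm([
  [[0, 0, 0.004, 0, 0, 0, 255], [0, 0, 0, 0, 0, 0, 255], [0, 0, 0, 0, 0, 0, 255]],
])

```text
clock: 11.5
tcp_pos: [0.5638, 0.1542, 0.008]
orientation: [0.0, 0.994, 0.114, 0.001]
wrist_force: [-1.7, 0.4, 5.5]
finger_gap: 0.0603
grip_force: 55.7
```

The wrist force shows the plate is in contact with the block. I'll release it slowly, then raise the arm.

Emit:
jog_arm([
  [[0, 0, 0, 0, 0, 0, 0], [0, 0, 0, 0, 0, 0, 0], [0, 0, 0, 0, 0, 0, 0], [0, 0, 0, 0, 0, 0, 0], [0, 0, 0, 0, 0, 0, 0], [0, 0, 0, 0, 0, 0, 0], [0, 0, -0.03, 0, 0, 0, 0], [0, 0, -0.05, 0, 0, 0, 0], [0, 0, -0.1, 0, 0, 0, 0], [0, 0, -0.1, 0, 0, 0, 0], [0, 0, -0.1, 0, 0, 0, 0], [-0.1, 0, -0.1, 0, 0, 0, 0], [-0.1, 0, -0.1, 0, 0, 0, 0], [-0.1, 0, -0.1, 0, 0, 0, 0], [0, 0, 0, 0, 0, 0, 0], [0, 0, 0, 0, 0, 0, 0]],
])

```text
clock: 13.1
tcp_pos: [0.491, 0.1373, 0.179]
orientation: [-0.0, 0.994, 0.114, 0.002]
wrist_force: [-0.1, 0.8, -0.4]
finger_gap: 0.0855
grip_force: 0.0
```

```bash
python3 - <<'E'
from h import *
s=env.get_state();c=cam("wrist");save(c,"w6.png",s=1.42);print(s["clock"],s["tcp_pos"],s["finger_gap"])
E
```

```text
13.1 [0.49100546 0.13726226 0.17895679] 0.08552717063515596
```

View pics/w6.png

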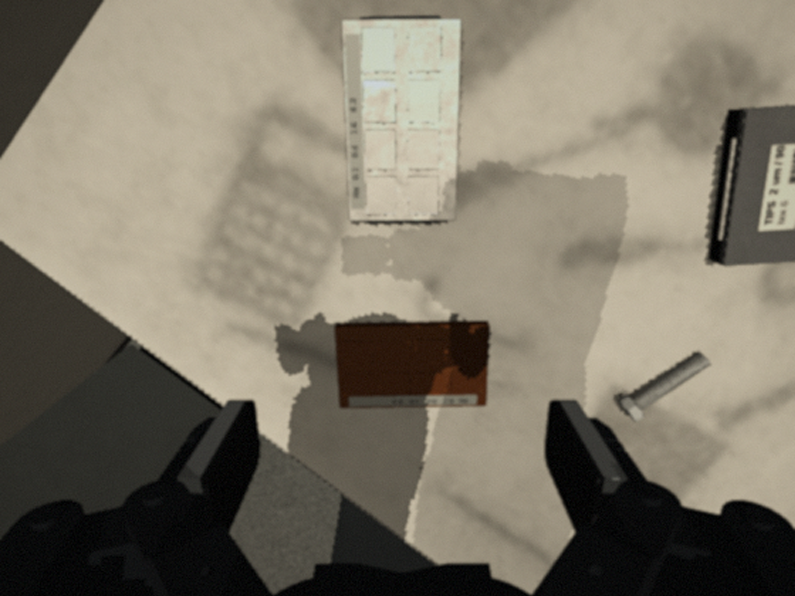

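The plate lies face up and flat on the block (px 242–325 by 13–155). The block's far end shows at display columns 360–440, centred under the plate. The gripper is clear and the case is undisturbed, so I'm handing in.

```bash
python3 -c "
from workcell import ticket
print(ticket.hand_in())"
```

```text
the job is handed in; nothing more can be done
None
```

The job is handed in: the steel plate lies flat, face up, centred lengthwise on the rest block and released, and the stylus case was left untouched; the hand-in gave no verdict, so this rests on the last wrist picture.

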